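# Fish the pusher block out of the extruder barrel

## Robot

A 7-joint arm with a two-finger parallel gripper is mounted at the origin on a cart in front of the work surface, level with it; the furniture and walls round the work are solid. World frame = base frame: x ahead of the robot, y to its left, z up, the work surface at z = 0. Lengths are in m, angles in degrees, forces in N, time in s.
With the tool pointing down it reaches from about 0.425 to 0.825 m from the base axis. Payload 3.6 kg.
Tool frame: the origin (TCP) lies at the very end of the fingers, on their centre line; the grasp point (between the pads) lies 19 mm behind it (env.grip_depth is the distance from the TCP to the grasp point, in m); z points along the fingers, y is the direction in which the jaws open and shut (so a half turn about z gives the same grasp; the last joint's range is limited). The gripper opens to 85 mm and grips with 20 to 120 N. Pads are 22 mm wide; open, the fingers measure 114 mm over their backs; the gripper's body (76 mm by 85 mm) begins 54 mm behind the grasp point. The pads swing forward as they close: fully open they stand 13 mm farther back than shut.
Start: joints at [70.101, 35.231, -0.722, 81.555, 0.464, 63.22, -2.315], TCP at [0.205, -0.617, 0.209] pointing down, gripper open.
Joint ranges: [-178.69, 178.69], [-17.37, 117.87], [-77.05, 75.6], [15.02, 138.74], [-78.02, 258.01], [0.78, 113.62], [-162.83, 162.83]. Speed limits (degrees/s): [159.86, 159.86, 180, 180, 180, 180, 180].

## Interface

Orientations are given as [roll, pitch, yaw] about the fixed x, y, z axes, in that order (R = Rz(yaw) Ry(pitch) Rx(roll)).
In Python, from plant import readout, eyes, env gives the robot as it stands. The module is installed in compiled form; this text tells all that it offers.
- The arm moves only by the tool send_rows, never from a script. Its argument "series" is a list of rows, each an object with "gripper": the opening, from 0 (shut) to 1 (fully open); "travel": the shift along the tool's x, y, z in m, a list of three; "rot": the turn, a rotation vector about the tool's x, y, z in rad, a list of three. In form: [{"gripper": gripper, "travel": [dx, dy, dz], "rot": [wx, wy, wz]}, ...]. A call has 1 to 20 rows; each row is the pose to reach, as a shift and turn from the pose commanded when the call began, along the tool's axes at that moment; what a row does not reach only later rows make up. A row lasts 1/10 s, in which the tool goes at most 50 mm and 8.59 degrees, less where a joint would pass 70% of its speed; a pose out of reach is approached as far as the arm can. A call with a gripper value outside its range is refused whole. The fingers move at their own pace and stop on an object; the grip force is fixed at half the most. Time passes only in rows, so rows that repeat a pose let the fingers close. It gives the time, the measured TCP pose, the force and the opening at its end, in the units of the state.
- readout.observe(): the state, without advancing time (a new reading comes with each control period).
- eyes.get_image(name): name is "side" or "top" or "wrist"; returns a dict with "pixels" (480x640x3 uint8, red, green, blue), "mtx" (3x3 intrinsics, pixels), "R" (3x3) and "t" (3): a world point X has camera coordinates R X + t. Camera axes: x right, y down, z forward; pixel columns grow to the right and rows downward; lengths in m; the calibration is good to about 2 mm. A picture is of the moment at which its call begins. There is no depth.
- env.close_job(): hands the job in, once; it reports no verdict.
The state is a dict: "time": time; "qpos": joint angles; "dq": joint speeds; "joint_efforts": joint torques, N m; "eef_pos": TCP position; "ee_rot": TCP orientation; "wrist_force": force on the tool from outside, world axes, zero at the start; "moment": the same for the moment, N m; "opening": finger opening in m.
Only numpy, scipy, OpenCV 4.12 (cv2) and the standard library are available. Lean on these libraries where they do the work, as an engineer would, in place of code of your own. Each camera call takes 0.05 s, during which the arm holds its last target. There are 200 camera calls.

## Task

The pusher block lies at the bottom of the upright square extruder barrel. Take the long picker from its stand, feel its cross foot through the slot in the block's head, give it a quarter turn to hook it, draw the block out and set it down gently, upright and wholly on the round bat, leaving the picker standing in it. Use the picker only, never the fingers, on the block, never press or wrench the picker against block or barrel with more than about 15 N, and leave the other things on the table where they are.

Things in the scene. Friction and masses are not known exactly. Their poses are not given: they have to be found in the camera images.
- picker: T-foot picker standing in the stand, 163 mm tall, 0.08 kg. Origin: centre of the underside of its round wooden flange (38 mm wide, 8 mm thick), which rests on the stand; z up along the shank, x along the foot bar. Steel shank 7 mm thick with a brass collar 26 mm wide, whose underside is 15 mm above the foot's underside.
- picker_grip (a point): middle of the picker's wooden grip block, on its axis, 36 mm above the flange's underside: 20x20 mm (sides along the picker's x and y), from 28 mm below to 25 mm above this point.
- picker_foot (a point): on the picker's axis, 102 mm below the flange: underside of its cross foot (square bar 22 mm long along the picker's x, 7 mm wide and high) with the spring relaxed. Pushed, shank and foot slide up into the handle without turning: 1 N at first, 0.25 N more per mm, damped, solid after 9 mm (3.3 N). This point stays with the handle: the foot's travel is not reported, only felt as force.
- stand: wooden stand fixed on the table, 80x100 mm (x, y), top plate 10 mm thick at z 116 mm with a 30 mm round hole at its centre through which the picker hangs; origin at the centre of its underside.
- barrel: square steel extruder barrel fixed upright on the table; origin at the centre of its underside. Outside 64x64 mm with a thin reinforcing band (72x72), foot flange 100x100 mm; inner floor at z 6 mm.
- barrel_mouth (a point): centre of the barrel's open top, at z 120 mm; the inside is 52x52 mm (sides along the barrel's x and y) all the way down, walls 6 mm.
- pusher: metal pusher block loose in the barrel, about 0.26 kg (0.20 to 0.35); origin at the centre of its underside. Square foot 48x48x14 mm; on it a round head 40 mm wide with a slot in its top. The head turns only stiffly on the foot (0.3 N m; wrenching it takes over 15 N). The reported orientation is the foot's; the slot's is not: it lies anywhere within 1.1 rad either way of the block's x.
- pusher_top (a point): centre of the head's slotted top plate, 40 mm above the block's underside, in a 2 mm high rim. Plate 5 mm thick, slot 26x10.5 mm, below it a chamber 32 mm wide, 9 mm high. Pressed lightly (spring half in) and turned slowly, the picker's foot springs into the slot when in line within about 0.12 rad, and the force falls; lowered on to the chamber floor (14 mm below the plate's top) it can turn freely, and a quarter turn either way hooks it.
- bat: round flat grey bat, 220 mm wide, top at z 11 mm, fixed; origin at the centre of its underside.
- timer: bystander, loose: green and cream wind-up timer, 63 mm wide, 43 high; origin at the centre of its underside
- fish: bystander, loose: flat clay fish, 82x86x7 mm; origin at the centre of its underside
- jar: bystander, loose: small lidded plastic glaze jar, 51 mm wide, 60 high; origin at the centre of its underside
Mind the look-alikes: they are no part of the job. Leave any blue or orange look-alike of the pusher alone.

How it is judged:
By the outcome, as a careful person would: the job done as asked, in the order asked, and still so for the second after the job is handed in, with the robot touching nothing.
It also fails if it takes over 72 s, if anything falls off the work surface, if the arm or the gripper's body presses on something with over 40 N, if the wrist force passes 120 N, or if a joint passes its speed limit or range.

## Working session

There is one attempt and no reset: what is moved stays moved. The work goes in short steps, Python scripts to look and compute and a tool call to move; the robot and the scene stay as the last step left them, time stands still between calls to the robot, and variables do not carry over. Pictures are saved under pics/ and viewed, about 8 in all and at most 12, crops included, and the job is handed in when it is done.

Besides the shell and the picture viewer there is one more tool, called as a command line: name --argument value ..., lists and objects as JSON in quotes. send_rows: Moves the arm, as the interface text tells. Its arguments: {"type":"object","properties":{"series":{"type":"array"}},"required":["series"]}

```bash
mkdir -p pics; python3 - <<'E'
from plant import readout, eyes, env
import cv2, numpy as np, pickle
s=readout.observe(); print(s)
d={}
for n in("side","top","wrist"):
    d[n]=eyes.get_image(n); print(n,d[n]["mtx"].tolist(),d[n]["R"].round(4).tolist(),d[n]["t"].round(4).tolist())
    cv2.imwrite(f"pics/{n}0.png",d[n]["pixels"][:,:,::-1])
pickle.dump(d,open("im0.pkl","wb"))
E
```

```text
{'time': 0.0, 'qpos': array([70.10205278, 35.28993062, -0.72280627, 81.64187781,  0.46420939,
       63.21912463, -2.31395476]), 'dq': array([-0.04371654,  0.03961297,  0.04290138,  0.09275828, -0.12946665,
       -0.06812373, -0.06695431]), 'joint_efforts': array([-3.33629705e-04, -4.69223249e+01,  2.59107957e-01, -1.71036959e+01,
        9.92925663e-03,  9.71523783e-03,  4.36333210e-06]), 'eef_pos': array([ 0.20469872, -0.61605639,  0.2080273 ]), 'ee_rot': array([-1.79851961e+02,  2.28478706e-03,  1.83842303e+01]), 'wrist_force': array([ 0.43847451, -0.1392551 , -0.06903165]), 'moment': array([ 0.00808066, -0.02927044, -0.01922154]), 'opening': 0.08529344960872438}
side [[607.4234447031156, 0.0, 323.6701624645667], [0.0, 607.4234447031156, 240.11309378221128], [0.0, 0.0, 1.0]] [[-0.8374, -0.5466, -0.0052], [-0.3198, 0.4976, -0.8063], [0.4433, -0.6735, -0.5915]] [0.4656, 0.2267, 1.0267]
top [[545.950241649616, 0.0, 328.1363551568682], [0.0, 545.950241649616, 238.49066492232188], [0.0, 0.0, 1.0]] [[-0.01, -0.9996, -0.0252], [-0.9897, 0.0134, -0.1428], [0.1431, 0.0235, -0.9894]] [0.0744, 0.5346, 1.0865]
wrist [[399.33141198625384, 0.0, 323.7201252090869], [0.0, 399.33141198625384, 232.12131212849033], [0.0, 0.0, 1.0]] [[0.3151, -0.9491, -0.001], [-0.906, -0.3011, 0.2975], [-0.2827, -0.0928, -0.9547]] [-0.648, -0.0389, 0.3802]
```

View pics/top0.png

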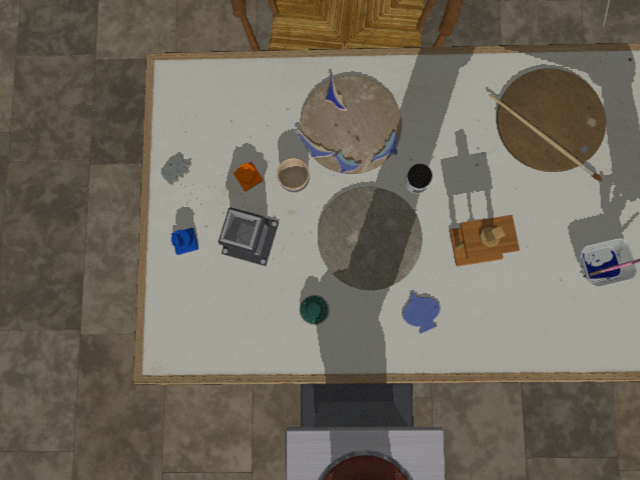

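View pics/side0.png

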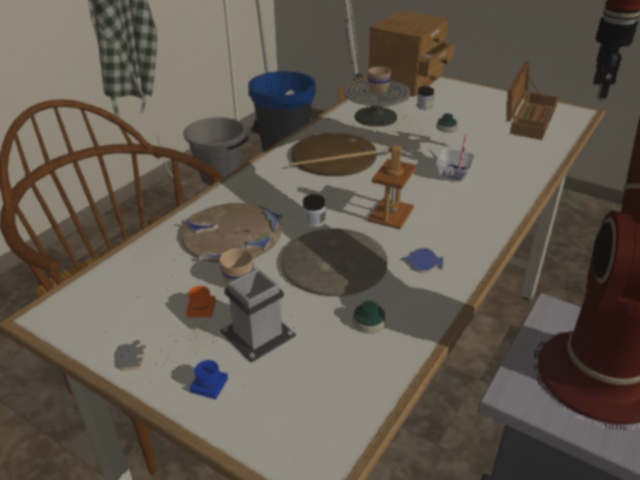

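Top view: barrel around (245,233), bat (370,238), stand with picker (487,236), timer (314,310), fish (421,310), jar (419,177). The orange and blue decoys are at (249,176) and (184,241). Next I'll look at enlarged crops of the barrel and the stand.

```bash
cat > h.py <<'E'
import numpy as np, cv2, pickle
from scipy.spatial.transform import Rotation as Ro
def ray(im,uv,z):
    R,t=im["R"],im["t"]; c=-R.T@t
    d=R.T@np.linalg.inv(im["mtx"])@np.array([uv[0],uv[1],1.]); return (c+d*(z-c[2])/d[2])
def proj(im,X):
    p=im["mtx"]@(im["R"]@np.array(X)+im["t"]); return p[:2]/p[2]
def crop(im,x0,y0,w,h,k): return cv2.resize(im["pixels"][y0:y0+h,x0:x0+w,::-1],None,fx=k,fy=k,interpolation=cv2.INTER_CUBIC)
E
python3 - <<'E'
from h import *
d=pickle.load(open("im0.pkl","rb")); T=d["top"]
cv2.imwrite("pics/c1.png",np.hstack([crop(T,210,195,80,80,5),crop(T,445,200,80,80,5)]))
print("bat",ray(T,(370,238),.011),"timer",ray(T,(314,310),.04),"fish",ray(T,(421,310),.007),"jar",ray(T,(419,177),.06))
b=T["pixels"].astype(int)
E
```

```text
bat [ 0.53942347 -0.0195826   0.011     ] timer [0.38955323 0.09819214 0.04      ] fish [ 0.38771925 -0.1222232   0.007     ] jar [ 0.65721862 -0.11979193  0.06      ]
```

View pics/c1.png

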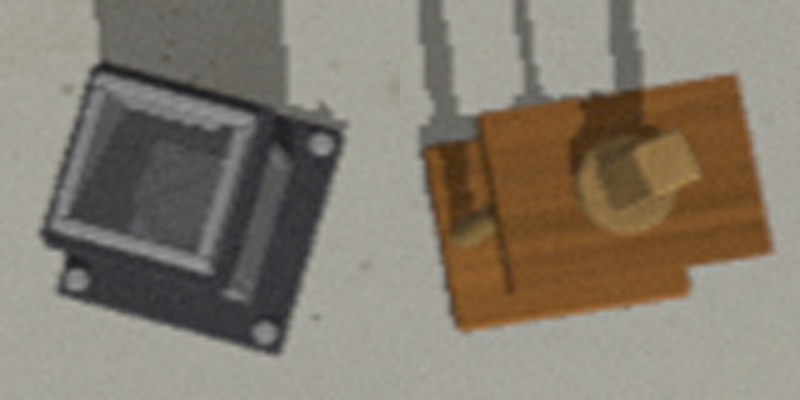

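Left crop: the barrel mouth's outer corners are near (100,75), (258,118), (210,270) and (55,228). Right crop: the grip's top face has corners near (636,146), (684,130), (700,180) and (652,195), and the flange is centred near (628,184).

```bash
python3 - <<'E'
from h import *
d=pickle.load(open("im0.pkl","rb")); T=d["top"]
def q(name,pts,x0,y0,z,off=0):
    P=np.array([ray(T,((x-off)/5+x0-.4,y/5+y0-.4),z)for x,y in pts]); print(name,P.mean(0).round(4))
    if len(P)==4:
        e=[P[(i+1)%4]-P[i] for i in range(4)]; print([ (round(np.hypot(*v[:2]),4), round(np.degrees(np.arctan2(v[1],v[0]))%90,1)) for v in e])
q("barrel",[(100,75),(258,118),(210,270),(55,228)],210,195,.12)
q("griptop",[(636,146),(684,130),(700,180),(652,195)],445,200,.177,400)
q("flange",[(628,184)],445,200,.124,400)
q("plate",[(480,113),(736,75),(773,250),(512,292)],445,200,.116,400)
s=__import__("plant").readout.observe();print(s["eef_pos"],s["ee_rot"])
E
```

```text
barrel [0.5444 0.2343 0.12  ]
[(np.float64(0.0641), np.float64(73.9)), (np.float64(0.0616), np.float64(73.0)), (np.float64(0.0623), np.float64(74.1)), (np.float64(0.0618), np.float64(74.6))]
griptop [ 0.5229 -0.2407  0.177 ]
[(np.float64(0.0183), np.float64(17.8)), (np.float64(0.0188), np.float64(14.4)), (np.float64(0.0181), np.float64(16.7)), (np.float64(0.0185), np.float64(14.9))]
flange [ 0.5231 -0.2406  0.124 ]
plate [ 0.525  -0.2418  0.116 ]
[(np.float64(0.0991), np.float64(7.8)), (np.float64(0.0684), np.float64(8.4)), (np.float64(0.1003), np.float64(8.5)), (np.float64(0.0697), np.float64(7.4))]
[ 0.20480161 -0.61621637  0.20829508] [-1.79884239e+02 -1.11921979e-03  1.83859788e+01]
```

```bash
cat >> h.py <<'E'
def go(pos,yaw,s=None):
    """tool-frame travel and rot to reach world pos with tool straight down at yaw (deg)"""
    if s is None:
        from plant import readout; s=readout.observe()
    R0=Ro.from_euler("xyz",s["ee_rot"],degrees=True); R1=Ro.from_euler("xyz",[180,0,yaw],degrees=True)
    print("t",s["time"],"pos",s["eef_pos"].round(4),"rpy",s["ee_rot"].round(2),"F",s["wrist_force"].round(2),"M",s["moment"].round(3),"open",round(s["opening"],4))
    print("travel",R0.inv().apply(np.array(pos)-s["eef_pos"]).round(4),"rot",(R0.inv()*R1).as_rotvec().round(4))
E
python3 -c "
from h import *
go((.523,-.2407,.24),106)"
```

```text
t 0.15 pos [ 0.2048 -0.6162  0.2083] rpy [-179.88   -0.     18.39] F [-0.64  0.05  0.08] M [-0.001 -0.005 -0.013] open 0.0853
travel [ 0.4204 -0.256  -0.0312] rot [-0.0016 -0.0016 -1.5292]
```

send_rows --series '[{"gripper": 1, "travel": [0.42, -0.256, -0.031], "rot": [0, 0, -1.529]}, {"gripper": 1, "travel": [0.42, -0.256, -0.031], "rot": [0, 0, -1.529]}, {"gripper": 1, "travel": [0.42, -0.256, -0.031], "rot": [0, 0, -1.529]}, {"gripper": 1, "travel": [0.42, -0.256, -0.031], "rot": [0, 0, -1.529]}, {"gripper": 1, "travel": [0.42, -0.256, -0.031], "rot": [0, 0, -1.529]}, {"gripper": 1, "travel": [0.42, -0.256, -0.031], "rot": [0, 0, -1.529]}, {"gripper": 1, "travel": [0.42, -0.256, -0.031], "rot": [0, 0, -1.529]}, {"gripper": 1, "travel": [0.42, -0.256, -0.031], "rot": [0, 0, -1.529]}, {"gripper": 1, "travel": [0.42, -0.256, -0.031], "rot": [0, 0, -1.529]}, {"gripper": 1, "travel": [0.42, -0.256, -0.031], "rot": [0, 0, -1.529]}, {"gripper": 1, "travel": [0.42, -0.256, -0.031], "rot": [0, 0, -1.529]}, {"gripper": 1, "travel": [0.42, -0.256, -0.031], "rot": [0, 0, -1.529]}, {"gripper": 1, "travel": [0.42, -0.256, -0.031], "rot": [0, 0, -1.529]}, {"gripper": 1, "travel": [0.42, -0.256, -0.031], "rot": [0, 0, -1.529]}]'

```text
time: 1.55
eef_pos: [0.5216, -0.2434, 0.2399]
ee_rot: [-179.9, 0.0, 105.7]
wrist_force: [-0.3, -0.3, 0.1]
opening: 0.0852
```

```bash
python3 - <<'E'
from h import *
from plant import eyes
go((.523,-.2407,.136),106)
w=eyes.get_image("wrist"); pickle.dump(w,open("w1.pkl","wb"))
cv2.imwrite("pics/w1.png",w["pixels"][:,:,::-1]); print("pred griptop",proj(w,(.523,-.2407,.177)),"flange",proj(w,(.523,-.2407,.124)))
E
```

```text
t 1.55 pos [ 0.5216 -0.2434  0.2399] rpy [-1.7991e+02  3.0000e-02  1.0575e+02] F [-0.34 -0.33  0.14] M [-0.026 -0.016  0.021] open 0.0852
travel [0.0023 0.0023 0.1039] rot [-0.0015  0.0004 -0.0044]
pred griptop [327.75637686 237.52392492] flange [327.16937028 214.84624394]
```

View pics/w1.png

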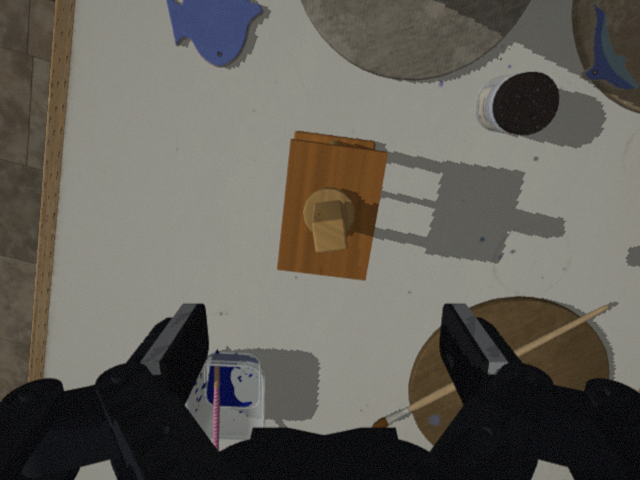

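The grip top sits at about (330,236), where the predicted position is (328,237.5). That is within 1 mm, so I'll descend and grip.

send_rows --series '[{"gripper": 1, "travel": [0, 0, 0.03], "rot": [0, 0, 0]}, {"gripper": 1, "travel": [0, 0, 0.06], "rot": [0, 0, 0]}, {"gripper": 1, "travel": [0, 0, 0.09], "rot": [0, 0, 0]}, {"gripper": 1, "travel": [0, 0, 0.104], "rot": [0, 0, 0]}, {"gripper": 1, "travel": [0, 0, 0.104], "rot": [0, 0, 0]}, {"gripper": 1, "travel": [0, 0, 0.104], "rot": [0, 0, 0]}]'

```text
time: 2.2
eef_pos: [0.5229, -0.2422, 0.1367]
ee_rot: [180.0, 0.0, 105.9]
wrist_force: [0.5, -0.6, -0.5]
opening: 0.0854
```

```bash
python3 -c "
from h import *
go((.523,-.2407,.136),106)"
```

```text
t 2.2 pos [ 0.5229 -0.2422  0.1367] rpy [1.7998e+02 3.0000e-02 1.0590e+02] F [ 0.47 -0.57 -0.45] M [-0.001 -0.034 -0.006] open 0.0854
travel [0.0014 0.0006 0.0007] rot [ 0.0004  0.0004 -0.0017]
```

send_rows --series '[{"gripper": 0, "travel": [0, 0, 0], "rot": [0, 0, 0]}, {"gripper": 0, "travel": [0, 0, 0], "rot": [0, 0, 0]}, {"gripper": 0, "travel": [0, 0, 0], "rot": [0, 0, 0]}, {"gripper": 0, "travel": [0, 0, 0], "rot": [0, 0, 0]}, {"gripper": 0, "travel": [0, 0, 0], "rot": [0, 0, 0]}, {"gripper": 0, "travel": [0, 0, 0], "rot": [0, 0, 0]}, {"gripper": 0, "travel": [0, 0, 0], "rot": [0, 0, 0]}, {"gripper": 0, "travel": [0, 0, 0], "rot": [0, 0, 0]}]'

```text
time: 3.0
eef_pos: [0.5233, -0.2415, 0.1368]
ee_rot: [179.9, 0.0, 106.0]
wrist_force: [-0.2, 0.0, 3.8]
opening: 0.0188
```

send_rows --series '[{"gripper": 0, "travel": [0, 0, -0.02], "rot": [0, 0, 0]}, {"gripper": 0, "travel": [0, 0, -0.04], "rot": [0, 0, 0]}, {"gripper": 0, "travel": [0, 0, -0.06], "rot": [0, 0, 0]}, {"gripper": 0, "travel": [0, 0, -0.08], "rot": [0, 0, 0]}, {"gripper": 0, "travel": [0, 0, -0.1], "rot": [0, 0, 0]}, {"gripper": 0, "travel": [0, 0, -0.12], "rot": [0, 0, 0]}, {"gripper": 0, "travel": [0, 0, -0.14], "rot": [0, 0, 0]}, {"gripper": 0, "travel": [0, 0, -0.14], "rot": [0, 0, 0]}]'

```text
time: 3.8
eef_pos: [0.524, -0.2416, 0.2782]
ee_rot: [179.8, 0.1, 106.0]
wrist_force: [-0.2, 0.1, -1.0]
opening: 0.0184
```

```bash
python3 -c "
from h import *
go((.5444,.155,.276),106)"
```

```text
t 3.8 pos [ 0.524  -0.2416  0.2782] rpy [1.7979e+02 1.5000e-01 1.0598e+02] F [-0.17  0.15 -0.98] M [-0.023  0.009  0.003] open 0.0184
travel [0.3756 0.1288 0.0017] rot [ 0.0036  0.0026 -0.0003]
```

```bash
python3 -c "
from h import *
go((.565,.162,.276),106)"
```

```text
t 3.8 pos [ 0.524  -0.2416  0.2782] rpy [1.7979e+02 1.5000e-01 1.0598e+02] F [-0.17  0.15 -0.98] M [-0.023  0.009  0.003] open 0.0184
travel [0.3767 0.1505 0.0018] rot [ 0.0036  0.0026 -0.0003]
```

send_rows --series '[{"gripper": 0, "travel": [0.02, 0.008, 0], "rot": [0, 0, 0]}, {"gripper": 0, "travel": [0.06, 0.024, 0], "rot": [0, 0, 0]}, {"gripper": 0, "travel": [0.1, 0.04, 0], "rot": [0, 0, 0]}, {"gripper": 0, "travel": [0.14, 0.056, 0], "rot": [0, 0, 0]}, {"gripper": 0, "travel": [0.18, 0.072, 0], "rot": [0, 0, 0]}, {"gripper": 0, "travel": [0.22, 0.088, 0], "rot": [0, 0, 0]}, {"gripper": 0, "travel": [0.26, 0.104, 0], "rot": [0, 0, 0]}, {"gripper": 0, "travel": [0.3, 0.12, 0], "rot": [0, 0, 0]}, {"gripper": 0, "travel": [0.34, 0.136, 0], "rot": [0, 0, 0]}, {"gripper": 0, "travel": [0.365, 0.146, 0], "rot": [0, 0, 0]}, {"gripper": 0, "travel": [0.377, 0.151, 0], "rot": [0, 0, 0]}, {"gripper": 0, "travel": [0.377, 0.151, 0], "rot": [0, 0, 0]}, {"gripper": 0, "travel": [0.377, 0.151, 0], "rot": [0, 0, 0]}]'

```text
time: 5.1
eef_pos: [0.5642, 0.1602, 0.2753]
ee_rot: [-179.9, 0.1, 105.9]
wrist_force: [-0.3, 0.1, -1.0]
opening: 0.0186
```

```bash
python3 - <<'E'
from h import *
from plant import eyes,readout
go((.5444,.2343,.276),106)
w=eyes.get_image("wrist"); pickle.dump(w,open("w2.pkl","wb"))
p=proj(w,(.5444,.2343,.12)); q=proj(w,(.5444,.2343,.046))
x0,y0=int(q[0])-60,int(q[1])-70; print("mouth",p,"block top",q,"x0y0",x0,y0, "tcp", proj(w,readout.observe()["eef_pos"]))
c=crop(w,x0,y0,120,120,5)
c=cv2.convertScaleAbs(c,alpha=1.6,beta=10)
full=cv2.resize(w["pixels"][:,160:480,::-1],(400,600))[:, :200]
cv2.imwrite("pics/w2.png",np.hstack([c,full]))
E
```

```text
t 5.1 pos [0.5642 0.1602 0.2753] rpy [-1.7988e+02  1.2000e-01  1.0586e+02] F [-0.26  0.05 -0.98] M [-0.087 -0.017  0.014] open 0.0186
travel [ 0.0767  0.0012 -0.0009] rot [-0.0021  0.0021 -0.0025]
mouth [326.03006951 107.31312158] block top [325.76832712 107.11312146] x0y0 265 37 tcp [324.36036607 286.84599807]
```

View pics/w2.png

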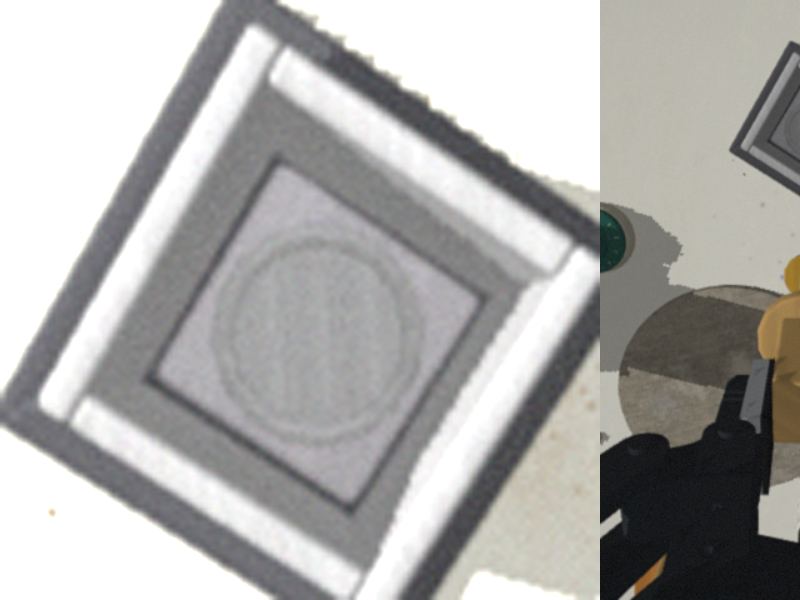

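The block's head circle is near pixel (328.5,104), 2–3 px from the prediction. The slot barely shows, so I'll stretch the contrast and also look at the picker's foot.

```bash
python3 - <<'E'
from h import *
w=pickle.load(open("w2.pkl","rb"))
g=w["pixels"][75:135,298:358].astype(np.float32).mean(2)
g=cv2.GaussianBlur(g,(0,0),0.8)
m=g[10:50,10:50]; lo,hi=np.percentile(m,[3,97]); print(lo,hi)
a=cv2.resize(np.clip((g-lo)/(hi-lo)*255,0,255).astype(np.uint8),(480,480),interpolation=cv2.INTER_CUBIC)
b=cv2.resize(w["pixels"][170:290,284:364,::-1],(320,480),interpolation=cv2.INTER_CUBIC)
cv2.imwrite("pics/w3.png",np.hstack([cv2.cvtColor(a,8),b]))
for n,z in(("foot",.154),("collar",.171)):
    print(n,proj(w,(.5642,.1602,z)))
E
```

```text
75.90549072265625 101.20510520935059
foot [324.42062776 215.51370169]
collar [324.4083796  221.82635445]
```

View pics/w3.png

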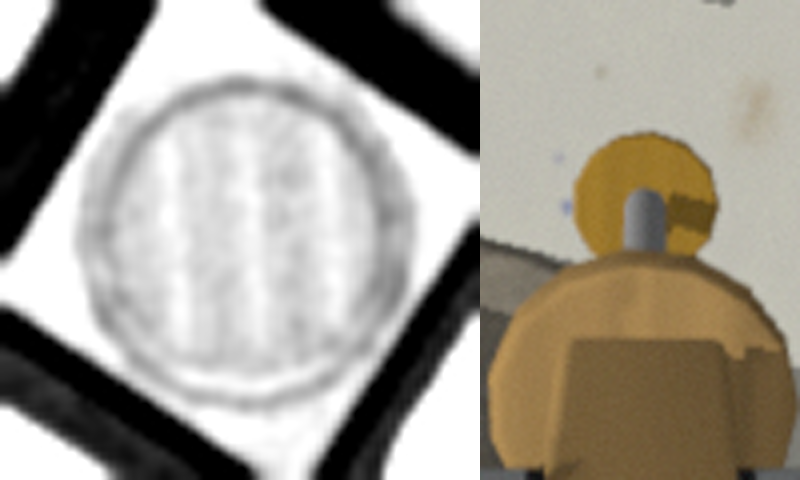

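Contrast does not show the slot, so I'll find it by feel. The collar is centred near (325.4,220) and the head circle near (328.2,104.7).

```bash
python3 - <<'E'
from h import *
w=pickle.load(open("w2.pkl","rb"))
b=ray(w,(328.2,104.7),.048); c=ray(w,(325.4,219.9),.171); m=ray(w,(327.8,103.9),.12)
print("block",b,"mouth",m,"collar",c)
tcp=np.array([.5642,.1602,.2753]); print("TCP goal",tcp+b-c)
go((tcp+b-c)*[1,1,0]+[0,0,.276],106)
E
```

```text
block [0.54599378 0.23699972 0.048     ] mouth [0.54501817 0.23706581 0.12      ] collar [0.56448488 0.16174268 0.171     ]
TCP goal [0.5457089  0.23545703 0.1523    ]
t 5.15 pos [0.5644 0.1596 0.2755] rpy [-1.7991e+02  1.3000e-01  1.0578e+02] F [-0.98 -0.56 -0.84] M [-0.017  0.044  0.047] open 0.0185
travel [ 0.0781  0.0026 -0.0006] rot [-0.0016  0.0022 -0.0038]
```

send_rows --series '[{"gripper": 0, "travel": [0.03, 0.001, 0], "rot": [0, 0, 0]}, {"gripper": 0, "travel": [0.06, 0.002, 0], "rot": [0, 0, 0]}, {"gripper": 0, "travel": [0.077, 0.002, 0], "rot": [0, 0, 0]}, {"gripper": 0, "travel": [0.077, 0.002, 0], "rot": [0, 0, 0]}, {"gripper": 0, "travel": [0.077, 0.002, 0.03], "rot": [0, 0, 0]}, {"gripper": 0, "travel": [0.077, 0.002, 0.06], "rot": [0, 0, 0]}, {"gripper": 0, "travel": [0.077, 0.002, 0.08], "rot": [0, 0, 0]}, {"gripper": 0, "travel": [0.077, 0.002, 0.095], "rot": [0, 0, 0]}, {"gripper": 0, "travel": [0.077, 0.002, 0.095], "rot": [0, 0, 0]}, {"gripper": 0, "travel": [0.077, 0.002, 0.095], "rot": [0, 0, 0]}, {"gripper": 0, "travel": [0.077, 0.002, 0.095], "rot": [0, 0, 0]}]'

```text
time: 6.25
eef_pos: [0.5461, 0.2366, 0.1825]
ee_rot: [179.9, 0.0, 105.9]
wrist_force: [1.1, -0.4, -0.9]
opening: 0.018
```

```bash
python3 -c "
from h import *
go((.5457,.2355,.1642),106)"
```

```text
t 6.25 pos [0.5461 0.2366 0.1825] rpy [1.7986e+02 1.0000e-02 1.0590e+02] F [ 1.07 -0.41 -0.94] M [0.023 0.017 0.004] open 0.018
travel [-0.0009 -0.0007  0.0183] rot [ 0.0025  0.0002 -0.0017]
```

send_rows --series '[{"gripper": 0, "travel": [-0.001, -0.0005, 0.005], "rot": [0, 0, 0]}, {"gripper": 0, "travel": [-0.001, -0.0005, 0.01], "rot": [0, 0, 0]}, {"gripper": 0, "travel": [-0.001, -0.0005, 0.013], "rot": [0, 0, 0]}, {"gripper": 0, "travel": [-0.001, -0.0005, 0.016], "rot": [0, 0, 0]}, {"gripper": 0, "travel": [-0.001, -0.0005, 0.018], "rot": [0, 0, 0]}, {"gripper": 0, "travel": [-0.001, -0.0005, 0.018], "rot": [0, 0, 0]}, {"gripper": 0, "travel": [-0.001, -0.0005, 0.018], "rot": [0, 0, 0]}]'

```text
time: 6.95
eef_pos: [0.5447, 0.236, 0.1634]
ee_rot: [180.0, 0.0, 106.0]
wrist_force: [-1.3, -0.3, 1.6]
opening: 0.018
```

```bash
python3 -c "
from h import *
go((.5457,.2355,.1642),106)"
```

```text
t 6.95 pos [0.5447 0.236  0.1634] rpy [1.8000e+02 1.0000e-02 1.0599e+02] F [-1.26 -0.29  1.63] M [-0.193  0.244  0.015] open 0.018
travel [-0.0008  0.0008 -0.0008] rot [ 0.0001  0.0001 -0.0002]
```

Contact on the plate is about 2.5 N, as predicted. I'll nudge the centre slightly and start the slow turn.

send_rows --series '[{"gripper": 0, "travel": [0, 0.0005, 0], "rot": [0, 0, -0.03]}, {"gripper": 0, "travel": [0, 0.0005, 0], "rot": [0, 0, -0.06]}, {"gripper": 0, "travel": [0, 0.0005, 0], "rot": [0, 0, -0.09]}, {"gripper": 0, "travel": [0, 0.0005, 0], "rot": [0, 0, -0.12]}, {"gripper": 0, "travel": [0, 0.0005, 0], "rot": [0, 0, -0.15]}, {"gripper": 0, "travel": [0, 0.0005, 0], "rot": [0, 0, -0.18]}, {"gripper": 0, "travel": [0, 0.0005, 0], "rot": [0, 0, -0.21]}]'

```text
time: 7.65
eef_pos: [0.5452, 0.2366, 0.1634]
ee_rot: [180.0, -0.0, 118.2]
wrist_force: [-1.1, 0.5, 2.2]
opening: 0.0184
```

send_rows --series '[{"gripper": 0, "travel": [0, 0, 0], "rot": [0, 0, -0.03]}, {"gripper": 0, "travel": [0, 0, 0], "rot": [0, 0, -0.06]}, {"gripper": 0, "travel": [0, 0, 0], "rot": [0, 0, -0.09]}, {"gripper": 0, "travel": [0, 0, 0], "rot": [0, 0, -0.12]}, {"gripper": 0, "travel": [0, 0, 0], "rot": [0, 0, -0.15]}, {"gripper": 0, "travel": [0, 0, 0], "rot": [0, 0, -0.18]}, {"gripper": 0, "travel": [0, 0, 0], "rot": [0, 0, -0.21]}]'

```text
time: 8.35
eef_pos: [0.5452, 0.2363, 0.1633]
ee_rot: [180.0, -0.0, 130.2]
wrist_force: [-0.2, 0.8, 1.7]
opening: 0.0183
```

send_rows --series '[{"gripper": 0, "travel": [0, 0, 0], "rot": [0, 0, -0.03]}, {"gripper": 0, "travel": [0, 0, 0], "rot": [0, 0, -0.06]}, {"gripper": 0, "travel": [0, 0, 0], "rot": [0, 0, -0.09]}, {"gripper": 0, "travel": [0, 0, 0], "rot": [0, 0, -0.12]}, {"gripper": 0, "travel": [0, 0, 0], "rot": [0, 0, -0.15]}, {"gripper": 0, "travel": [0, 0, 0], "rot": [0, 0, -0.18]}, {"gripper": 0, "travel": [0, 0, 0], "rot": [0, 0, -0.21]}]'

```text
time: 9.05
eef_pos: [0.5451, 0.2361, 0.1632]
ee_rot: [-180.0, -0.0, 142.2]
wrist_force: [0.6, 0.7, 1.5]
opening: 0.0185
```

send_rows --series '[{"gripper": 0, "travel": [0, 0, 0], "rot": [0, 0, -0.03]}, {"gripper": 0, "travel": [0, 0, 0], "rot": [0, 0, -0.06]}, {"gripper": 0, "travel": [0, 0, 0], "rot": [0, 0, -0.09]}, {"gripper": 0, "travel": [0, 0, 0], "rot": [0, 0, -0.12]}, {"gripper": 0, "travel": [0, 0, 0], "rot": [0, 0, -0.15]}, {"gripper": 0, "travel": [0, 0, 0], "rot": [0, 0, -0.18]}, {"gripper": 0, "travel": [0, 0, 0], "rot": [0, 0, -0.21]}]'

```text
time: 9.75
eef_pos: [0.545, 0.2361, 0.1632]
ee_rot: [-180.0, -0.0, 154.3]
wrist_force: [-0.3, 0.0, 2.6]
opening: 0.0183
```

send_rows --series '[{"gripper": 0, "travel": [0, 0, 0], "rot": [0, 0, -0.03]}, {"gripper": 0, "travel": [0, 0, 0], "rot": [0, 0, -0.06]}, {"gripper": 0, "travel": [0, 0, 0], "rot": [0, 0, -0.09]}, {"gripper": 0, "travel": [0, 0, 0], "rot": [0, 0, -0.12]}, {"gripper": 0, "travel": [0, 0, 0], "rot": [0, 0, -0.15]}, {"gripper": 0, "travel": [0, 0, 0], "rot": [0, 0, -0.18]}, {"gripper": 0, "travel": [0, 0, 0], "rot": [0, 0, -0.21]}]'

```text
time: 10.45
eef_pos: [0.5451, 0.2362, 0.1633]
ee_rot: [180.0, -0.0, 166.3]
wrist_force: [-0.8, -0.3, 2.2]
opening: 0.0184
```

send_rows --series '[{"gripper": 0, "travel": [0, 0, 0], "rot": [0, 0, -0.03]}, {"gripper": 0, "travel": [0, 0, 0], "rot": [0, 0, -0.06]}, {"gripper": 0, "travel": [0, 0, 0], "rot": [0, 0, -0.09]}, {"gripper": 0, "travel": [0, 0, 0], "rot": [0, 0, -0.12]}, {"gripper": 0, "travel": [0, 0, 0], "rot": [0, 0, -0.15]}, {"gripper": 0, "travel": [0, 0, 0], "rot": [0, 0, -0.18]}, {"gripper": 0, "travel": [0, 0, 0], "rot": [0, 0, -0.21]}]'

```text
time: 11.15
eef_pos: [0.5451, 0.2362, 0.1633]
ee_rot: [180.0, 0.0, 178.3]
wrist_force: [-1.0, 0.2, 2.7]
opening: 0.0181
```

send_rows --series '[{"gripper": 0, "travel": [0, 0, 0], "rot": [0, 0, -0.03]}, {"gripper": 0, "travel": [0, 0, 0], "rot": [0, 0, -0.06]}, {"gripper": 0, "travel": [0, 0, 0], "rot": [0, 0, -0.09]}, {"gripper": 0, "travel": [0, 0, 0], "rot": [0, 0, -0.12]}, {"gripper": 0, "travel": [0, 0, 0], "rot": [0, 0, -0.15]}, {"gripper": 0, "travel": [0, 0, 0], "rot": [0, 0, -0.18]}, {"gripper": 0, "travel": [0, 0, 0], "rot": [0, 0, -0.21]}]'

```text
time: 11.85
eef_pos: [0.5451, 0.2362, 0.1633]
ee_rot: [-180.0, 0.0, -169.6]
wrist_force: [-1.9, 0.7, 1.2]
opening: 0.0182
```

```bash
python3 -c "
from h import *
from plant import readout
go((.5457,.2355,.1642),106);print(readout.observe()['qpos'])"
```

```text
t 11.85 pos [0.5451 0.2362 0.1633] rpy [-180.      0.   -169.64] F [-1.91  0.67  1.16] M [0.112 0.194 0.003] open 0.0182
travel [-0.0004 -0.0008 -0.0009] rot [0.0000e+00 1.0000e-04 1.4723e+00]
[  3.61612658  41.33390088 -50.90781965  93.6903684   35.35726159
  62.35805027  43.00801433]
```

send_rows --series '[{"gripper": 0, "travel": [0, 0, 0], "rot": [0, 0, -0.03]}, {"gripper": 0, "travel": [0, 0, 0], "rot": [0, 0, -0.06]}, {"gripper": 0, "travel": [0, 0, 0], "rot": [0, 0, -0.09]}, {"gripper": 0, "travel": [0, 0, 0], "rot": [0, 0, -0.12]}, {"gripper": 0, "travel": [0, 0, 0], "rot": [0, 0, -0.15]}, {"gripper": 0, "travel": [0, 0, 0], "rot": [0, 0, -0.18]}, {"gripper": 0, "travel": [0, 0, 0], "rot": [0, 0, -0.21]}]'

```text
time: 12.55
eef_pos: [0.5454, 0.2357, 0.1628]
ee_rot: [-180.0, 0.0, -157.6]
wrist_force: [0.5, -0.6, -1.0]
opening: 0.0185
```

```bash
python3 -c "
from h import *
from plant import readout
go((.5457,.2355,.1642),106);print(readout.observe()['qpos'])"
```

```text
t 12.55 pos [0.5454 0.2357 0.1628] rpy [-179.97    0.   -157.63] F [ 0.47 -0.6  -0.98] M [ 0.066 -0.158 -0.004] open 0.0185
travel [-0.0002 -0.0003 -0.0014] rot [-4.000e-04  5.000e-04  1.682e+00]
[  4.99155599  42.50859492 -53.92973778  93.66204679  37.58660992
  63.6520584   53.1512328 ]
```

The foot sprang in at yaw −157.6°: Fz fell to −1 N, which is the picker's weight alone. Next I'll lower it to the chamber floor.

send_rows --series '[{"gripper": 0, "travel": [0, 0, 0.002], "rot": [0, 0, 0]}, {"gripper": 0, "travel": [0, 0, 0.004], "rot": [0, 0, 0]}, {"gripper": 0, "travel": [0, 0, 0.006], "rot": [0, 0, 0]}, {"gripper": 0, "travel": [0, 0, 0.008], "rot": [0, 0, 0]}, {"gripper": 0, "travel": [0, 0, 0.009], "rot": [0, 0, 0]}, {"gripper": 0, "travel": [0, 0, 0.009], "rot": [0, 0, 0]}, {"gripper": 0, "travel": [0, 0, 0.009], "rot": [0, 0, 0]}]'

```text
time: 13.25
eef_pos: [0.5451, 0.2362, 0.1544]
ee_rot: [-180.0, 0.0, -157.8]
wrist_force: [0.2, -0.1, -0.3]
opening: 0.0185
```

```bash
python3 -c "
from h import *
go((.5457,.2355,.1642),106)"
```

```text
t 13.25 pos [0.5451 0.2362 0.1544] rpy [-1.7999e+02  1.0000e-02 -1.5775e+02] F [ 0.2  -0.06 -0.32] M [-0.117  0.03  -0.02 ] open 0.0185
travel [-0.0003 -0.0009 -0.0098] rot [-0.0000e+00  2.0000e-04  1.6798e+00]
```

send_rows --series '[{"gripper": 0, "travel": [0, 0, 0.001], "rot": [0, 0, 0]}, {"gripper": 0, "travel": [0, 0, 0.0015], "rot": [0, 0, 0]}, {"gripper": 0, "travel": [0, 0, 0.0015], "rot": [0, 0, 0]}]'

```text
time: 13.55
eef_pos: [0.5451, 0.2362, 0.1528]
ee_rot: [180.0, 0.0, -157.8]
wrist_force: [0.2, 0.2, 1.4]
opening: 0.0183
```

send_rows --series '[{"gripper": 0, "travel": [0, 0, -0.001], "rot": [0, 0, 0]}, {"gripper": 0, "travel": [0, 0, -0.001], "rot": [0, 0, 0.1]}, {"gripper": 0, "travel": [0, 0, -0.001], "rot": [0, 0, 0.2]}, {"gripper": 0, "travel": [0, 0, -0.001], "rot": [0, 0, 0.3]}, {"gripper": 0, "travel": [0, 0, -0.001], "rot": [0, 0, 0.4]}]'

```text
time: 14.05
eef_pos: [0.5456, 0.2364, 0.154]
ee_rot: [180.0, 0.1, 179.1]
wrist_force: [0.2, -0.3, 1.1]
opening: 0.0185
```

```bash
python3 -c "
from h import *
go((.5457,.2355,.1542),112)"
```

```text
t 14.05 pos [0.5456 0.2364 0.154 ] rpy [1.7996e+02 6.0000e-02 1.7909e+02] F [ 0.21 -0.33  1.13] M [-0.063 -0.193 -0.042] open 0.0185
travel [-0.0001 -0.0009 -0.0002] rot [1.300e-03 5.000e-04 1.171e+00]
```

send_rows --series '[{"gripper": 0, "travel": [0, 0, 0], "rot": [0, 0, 0.1]}, {"gripper": 0, "travel": [0, 0, 0], "rot": [0, 0, 0.2]}, {"gripper": 0, "travel": [0, 0, 0], "rot": [0, 0, 0.3]}, {"gripper": 0, "travel": [0, 0, 0], "rot": [0, 0, 0.4]}, {"gripper": 0, "travel": [0, 0, 0], "rot": [0, 0, 0.5]}, {"gripper": 0, "travel": [0, 0, 0], "rot": [0, 0, 0.6]}, {"gripper": 0, "travel": [0, 0, 0], "rot": [0, 0, 0.7]}, {"gripper": 0, "travel": [0, 0, 0], "rot": [0, 0, 0.8]}, {"gripper": 0, "travel": [0, 0, 0], "rot": [0, 0, 0.9]}, {"gripper": 0, "travel": [0, 0, 0], "rot": [0, 0, 1.0]}, {"gripper": 0, "travel": [0, 0, 0], "rot": [0, 0, 1.1]}, {"gripper": 0, "travel": [0, 0, 0], "rot": [0, 0, 1.17]}, {"gripper": 0, "travel": [0, 0, 0], "rot": [0, 0, 1.17]}, {"gripper": 0, "travel": [0, 0, 0], "rot": [0, 0, 1.17]}]'

```text
time: 15.45
eef_pos: [0.5453, 0.2363, 0.1539]
ee_rot: [180.0, 0.0, 112.4]
wrist_force: [-0.7, -0.3, 0.6]
opening: 0.0184
```

```bash
python3 -c "
from h import *
go((.5457,.2355,.1542),112)"
```

```text
t 15.45 pos [0.5453 0.2363 0.1539] rpy [1.7997e+02 1.0000e-02 1.1238e+02] F [-0.74 -0.34  0.61] M [-0.139 -0.1    0.021] open 0.0184
travel [-0.0009  0.0001 -0.0003] rot [0.0005 0.0001 0.0067]
```

send_rows --series '[{"gripper": 0, "travel": [0, 0, -0.001], "rot": [0, 0, 0]}, {"gripper": 0, "travel": [0, 0, -0.002], "rot": [0, 0, 0]}, {"gripper": 0, "travel": [0, 0, -0.003], "rot": [0, 0, 0]}, {"gripper": 0, "travel": [0, 0, -0.004], "rot": [0, 0, 0]}, {"gripper": 0, "travel": [0, 0, -0.006], "rot": [0, 0, 0]}, {"gripper": 0, "travel": [0, 0, -0.008], "rot": [0, 0, 0]}, {"gripper": 0, "travel": [0, 0, -0.01], "rot": [0, 0, 0]}, {"gripper": 0, "travel": [0, 0, -0.01], "rot": [0, 0, 0]}]'

```text
time: 16.25
eef_pos: [0.5452, 0.2363, 0.164]
ee_rot: [180.0, -0.0, 112.3]
wrist_force: [-0.0, -0.2, -3.9]
opening: 0.0184
```

Hooked: Fz is −3.9 N, so the block weighs about 0.3 kg. Drawing it out.

send_rows --series '[{"gripper": 0, "travel": [0, 0, -0.005], "rot": [0, 0, 0]}, {"gripper": 0, "travel": [0, 0, -0.012], "rot": [0, 0, 0]}, {"gripper": 0, "travel": [0, 0, -0.02], "rot": [0, 0, 0]}, {"gripper": 0, "travel": [0, 0, -0.028], "rot": [0, 0, 0]}, {"gripper": 0, "travel": [0, 0, -0.036], "rot": [0, 0, 0]}, {"gripper": 0, "travel": [0, 0, -0.044], "rot": [0, 0, 0]}, {"gripper": 0, "travel": [0, 0, -0.05], "rot": [0, 0, 0]}, {"gripper": 0, "travel": [0, 0, -0.05], "rot": [0, 0, 0]}]'

```text
time: 17.05
eef_pos: [0.5457, 0.2367, 0.215]
ee_rot: [179.9, -0.0, 112.3]
wrist_force: [0.3, 0.5, -4.2]
opening: 0.0188
```

send_rows --series '[{"gripper": 0, "travel": [0, 0, -0.005], "rot": [0, 0, 0]}, {"gripper": 0, "travel": [0, 0, -0.012], "rot": [0, 0, 0]}, {"gripper": 0, "travel": [0, 0, -0.02], "rot": [0, 0, 0]}, {"gripper": 0, "travel": [0, 0, -0.028], "rot": [0, 0, 0]}, {"gripper": 0, "travel": [0, 0, -0.036], "rot": [0, 0, 0]}, {"gripper": 0, "travel": [0, 0, -0.044], "rot": [0, 0, 0]}, {"gripper": 0, "travel": [0, 0, -0.052], "rot": [0, 0, 0]}, {"gripper": 0, "travel": [0, 0, -0.06], "rot": [0, 0, 0]}, {"gripper": 0, "travel": [0, 0, -0.068], "rot": [0, 0, 0]}, {"gripper": 0, "travel": [0, 0, -0.076], "rot": [0, 0, 0]}, {"gripper": 0, "travel": [0, 0, -0.084], "rot": [0, 0, 0]}, {"gripper": 0, "travel": [0, 0, -0.09], "rot": [0, 0, 0]}, {"gripper": 0, "travel": [0, 0, -0.09], "rot": [0, 0, 0]}]'

```text
time: 18.35
eef_pos: [0.5456, 0.2366, 0.3049]
ee_rot: [179.9, -0.0, 112.3]
wrist_force: [0.1, 0.9, -3.3]
opening: 0.0186
```

```bash
python3 - <<'E'
from h import *
from plant import eyes
go((.54,-.005,.304),112)
d=[eyes.get_image(n)["pixels"][:,:,::-1] for n in("side","top")]
a=cv2.resize(d[0][180:380,170:370],(400,400)); b=cv2.resize(d[1][150:300,180:330],(400,400))
cv2.imwrite("pics/l1.png",np.hstack([a,b]))
E
```

```text
t 18.35 pos [0.5456 0.2366 0.3049] rpy [ 1.7987e+02 -2.0000e-02  1.1229e+02] F [ 0.1   0.85 -3.26] M [ 0.052 -0.003 -0.006] open 0.0186
travel [-0.2215 -0.0968  0.0006] rot [ 0.0023 -0.0004  0.005 ]
```

View pics/l1.png

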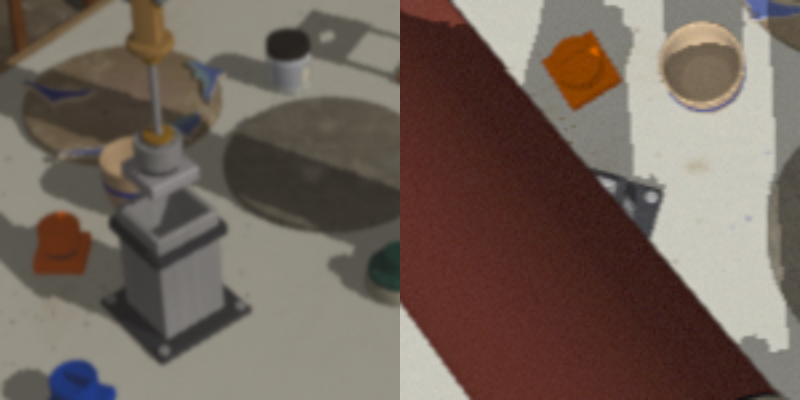

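The block hangs level, clear of the barrel mouth. I'll carry it gently over to the bat.

send_rows --series '[{"gripper": 0, "travel": [-0.003, -0.0015, 0], "rot": [0, 0, 0]}, {"gripper": 0, "travel": [-0.011, -0.005, 0], "rot": [0, 0, 0]}, {"gripper": 0, "travel": [-0.024, -0.01, 0], "rot": [0, 0, 0]}, {"gripper": 0, "travel": [-0.042, -0.018, 0], "rot": [0, 0, 0]}, {"gripper": 0, "travel": [-0.063, -0.028, 0], "rot": [0, 0, 0]}, {"gripper": 0, "travel": [-0.085, -0.037, 0], "rot": [0, 0, 0]}, {"gripper": 0, "travel": [-0.108, -0.047, 0], "rot": [0, 0, 0]}, {"gripper": 0, "travel": [-0.131, -0.057, 0], "rot": [0, 0, 0]}, {"gripper": 0, "travel": [-0.154, -0.067, 0], "rot": [0, 0, 0]}, {"gripper": 0, "travel": [-0.176, -0.077, 0], "rot": [0, 0, 0]}, {"gripper": 0, "travel": [-0.196, -0.086, 0], "rot": [0, 0, 0]}, {"gripper": 0, "travel": [-0.212, -0.093, 0], "rot": [0, 0, 0]}, {"gripper": 0, "travel": [-0.222, -0.097, 0], "rot": [0, 0, 0]}, {"gripper": 0, "travel": [-0.226, -0.099, 0], "rot": [0, 0, 0]}, {"gripper": 0, "travel": [-0.226, -0.099, 0], "rot": [0, 0, 0]}, {"gripper": 0, "travel": [-0.226, -0.099, 0], "rot": [0, 0, 0]}, {"gripper": 0, "travel": [-0.226, -0.099, 0], "rot": [0, 0, 0]}]'

```text
time: 20.15
eef_pos: [0.5392, -0.0091, 0.3039]
ee_rot: [180.0, -0.0, 112.4]
wrist_force: [-1.1, 0.2, -3.1]
opening: 0.0186
```

```bash
python3 - <<'E'
from h import *
go((.54,-.01,.165),112.3)
E
```

```text
t 20.15 pos [ 0.5392 -0.0091  0.3039] rpy [ 1.7997e+02 -4.0000e-02  1.1242e+02] F [-1.09  0.22 -3.11] M [ 0.015 -0.041 -0.055] open 0.0186
travel [-0.0013  0.0003  0.1389] rot [ 0.0006 -0.0007  0.0021]
```

send_rows --series '[{"gripper": 0, "travel": [0, 0, 0.004], "rot": [0, 0, 0]}, {"gripper": 0, "travel": [0, 0, 0.012], "rot": [0, 0, 0]}, {"gripper": 0, "travel": [0, 0, 0.024], "rot": [0, 0, 0]}, {"gripper": 0, "travel": [0, 0, 0.038], "rot": [0, 0, 0]}, {"gripper": 0, "travel": [0, 0, 0.052], "rot": [0, 0, 0]}, {"gripper": 0, "travel": [0, 0, 0.066], "rot": [0, 0, 0]}, {"gripper": 0, "travel": [0, 0, 0.08], "rot": [0, 0, 0]}, {"gripper": 0, "travel": [0, 0, 0.094], "rot": [0, 0, 0]}, {"gripper": 0, "travel": [0, 0, 0.106], "rot": [0, 0, 0]}, {"gripper": 0, "travel": [0, 0, 0.117], "rot": [0, 0, 0]}, {"gripper": 0, "travel": [0, 0, 0.126], "rot": [0, 0, 0]}, {"gripper": 0, "travel": [0, 0, 0.132], "rot": [0, 0, 0]}, {"gripper": 0, "travel": [0, 0, 0.136], "rot": [0, 0, 0]}, {"gripper": 0, "travel": [0, 0, 0.137], "rot": [0, 0, 0]}, {"gripper": 0, "travel": [0, 0, 0.137], "rot": [0, 0, 0]}, {"gripper": 0, "travel": [0, 0, 0.137], "rot": [0, 0, 0]}]'

```text
time: 21.75
eef_pos: [0.5396, -0.0104, 0.1672]
ee_rot: [179.9, 0.0, 112.3]
wrist_force: [0.1, 0.4, -3.7]
opening: 0.0182
```

send_rows --series '[{"gripper": 0, "travel": [0, 0, 0.0005], "rot": [0, 0, 0]}, {"gripper": 0, "travel": [0, 0, 0.001], "rot": [0, 0, 0]}, {"gripper": 0, "travel": [0, 0, 0.0015], "rot": [0, 0, 0]}, {"gripper": 0, "travel": [0, 0, 0.002], "rot": [0, 0, 0]}, {"gripper": 0, "travel": [0, 0, 0.0025], "rot": [0, 0, 0]}, {"gripper": 0, "travel": [0, 0, 0.003], "rot": [0, 0, 0]}, {"gripper": 0, "travel": [0, 0, 0.0035], "rot": [0, 0, 0]}, {"gripper": 0, "travel": [0, 0, 0.004], "rot": [0, 0, 0]}, {"gripper": 0, "travel": [0, 0, 0.0045], "rot": [0, 0, 0]}, {"gripper": 0, "travel": [0, 0, 0.005], "rot": [0, 0, 0]}, {"gripper": 0, "travel": [0, 0, 0.0055], "rot": [0, 0, 0]}, {"gripper": 0, "travel": [0, 0, 0.006], "rot": [0, 0, 0]}, {"gripper": 0, "travel": [0, 0, 0.006], "rot": [0, 0, 0]}]'

```text
time: 23.05
eef_pos: [0.5397, -0.0103, 0.1611]
ee_rot: [179.9, 0.0, 112.3]
wrist_force: [-0.3, -0.9, -0.5]
opening: 0.0186
```

send_rows --series '[{"gripper": 0, "travel": [0, 0, 0.0005], "rot": [0, 0, 0]}, {"gripper": 0, "travel": [0, 0, 0.001], "rot": [0, 0, 0]}, {"gripper": 0, "travel": [0, 0, 0.0013], "rot": [0, 0, 0]}, {"gripper": 0, "travel": [0, 0, 0.0013], "rot": [0, 0, 0]}, {"gripper": 0, "travel": [0, 0, 0.0013], "rot": [0, 0, 0]}]'

```text
time: 23.55
eef_pos: [0.5394, -0.0104, 0.1596]
ee_rot: [180.0, 0.0, 112.3]
wrist_force: [0.4, 0.4, -0.3]
opening: 0.0184
```

```bash
python3 - <<'E'
from h import *
go((.54,-.01,.165),112.3)
E
```

```text
t 23.55 pos [ 0.5394 -0.0104  0.1596] rpy [1.7998e+02 1.0000e-02 1.1229e+02] F [ 0.42  0.36 -0.33] M [ 0.021  0.075 -0.01 ] open 0.0184
travel [ 0.0002  0.0007 -0.0054] rot [ 0.0003  0.0001 -0.0001]
```

send_rows --series '[{"gripper": 0.24, "travel": [0, 0, 0], "rot": [0, 0, 0]}, {"gripper": 0.28, "travel": [0, 0, 0], "rot": [0, 0, 0]}, {"gripper": 0.32, "travel": [0, 0, 0], "rot": [0, 0, 0]}, {"gripper": 0.4, "travel": [0, 0, 0], "rot": [0, 0, 0]}, {"gripper": 0.55, "travel": [0, 0, 0], "rot": [0, 0, 0]}, {"gripper": 0.7, "travel": [0, 0, 0], "rot": [0, 0, 0]}, {"gripper": 0.7, "travel": [0, 0, 0], "rot": [0, 0, 0]}, {"gripper": 0.7, "travel": [0, 0, 0], "rot": [0, 0, 0]}]'

```text
time: 24.35
eef_pos: [0.5392, -0.0104, 0.1594]
ee_rot: [180.0, -0.0, 112.3]
wrist_force: [-0.7, 0.1, -0.1]
opening: 0.0598
```

```bash
python3 - <<'E'
from h import *
from plant import eyes
go((.54,-.01,.165),112.3)
d=eyes.get_image("side")["pixels"][:,:,::-1]
cv2.imwrite("pics/p1.png",cv2.resize(d[80:330,220:470],(600,600)))
E
```

```text
t 24.35 pos [ 0.5392 -0.0104  0.1594] rpy [180.    -0.   112.29] F [-0.73  0.05 -0.11] M [-0.023  0.008  0.047] open 0.0598
travel [ 0.0001  0.0009 -0.0056] rot [ 0.0001 -0.0001 -0.0002]
```

View pics/p1.png

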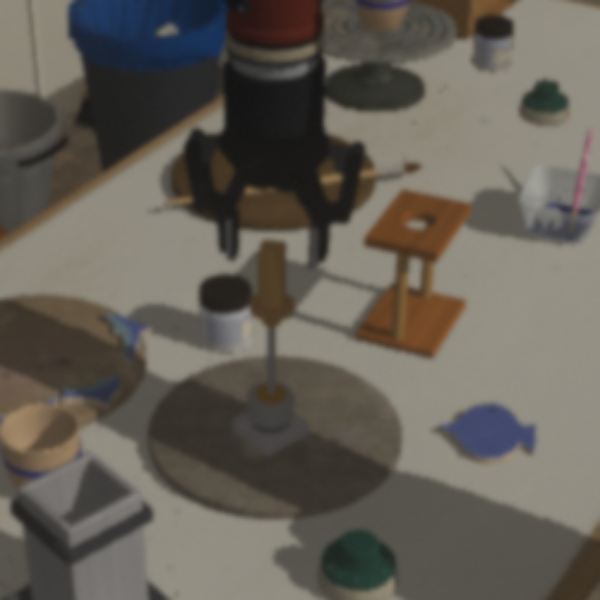

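The block stands upright near the middle of the bat with the picker standing in it and the fingers clear. Retreating straight up.

send_rows --series '[{"gripper": 0.7, "travel": [0, 0, -0.01], "rot": [0, 0, 0]}, {"gripper": 0.7, "travel": [0, 0, -0.025], "rot": [0, 0, 0]}, {"gripper": 0.7, "travel": [0, 0, -0.045], "rot": [0, 0, 0]}, {"gripper": 0.7, "travel": [0, 0, -0.065], "rot": [0, 0, 0]}, {"gripper": 0.7, "travel": [0, 0, -0.09], "rot": [0, 0, 0]}, {"gripper": 0.7, "travel": [0, 0, -0.12], "rot": [0, 0, 0]}, {"gripper": 0.7, "travel": [0, 0, -0.14], "rot": [0, 0, 0]}, {"gripper": 0.7, "travel": [0, 0, -0.14], "rot": [0, 0, 0]}, {"gripper": 0.7, "travel": [0, 0, -0.14], "rot": [0, 0, 0]}]'

```text
time: 25.3
eef_pos: [0.539, -0.0105, 0.2997]
ee_rot: [180.0, 0.0, 112.3]
wrist_force: [-0.6, -0.2, -1.0]
opening: 0.0594
```

```bash
python3 - <<'E'
from h import *
from plant import eyes
go((.54,-.01,.165),112.3)
d=eyes.get_image("side"); d0=pickle.load(open("im0.pkl","rb"))["side"]
print("expected block centre/picker top px",proj(d,(.539,-.0104,.011)),proj(d,(.539,-.0104,.2)))
cv2.imwrite("pics/p2.png",cv2.resize(d["pixels"][120:340,130:470,::-1],(800,518)))
E
```

```text
t 25.3 pos [ 0.539  -0.0105  0.2997] rpy [1.7998e+02 2.0000e-02 1.1230e+02] F [-0.64 -0.22 -1.02] M [0.006 0.053 0.01 ] open 0.0594
travel [1.000e-04 1.000e-03 1.347e-01] rot [ 0.0004  0.0004 -0.0001]
expected block centre/picker top px [333.22580774 259.45019528] [333.63446252 181.13206978]
```

View pics/p2.png

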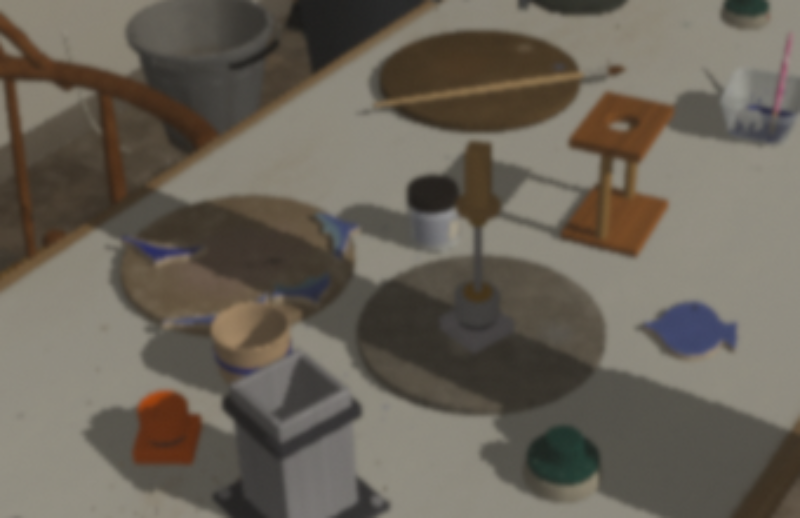

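The gripper is clear and open. The picker stands upright in the block at crop (478,140–340), the block is wholly on the bat, and the bystanders look unmoved. Handing in.

```bash
python3 -c "
from plant import env; print(env.close_job())"
```

```text
the job is handed in; nothing more can be done
None
```

The pusher block is out of the barrel and standing upright on the bat, with the picker left standing in it. I handed the job in at about 25 s of the 72 s allowed.

- **How it went:** I took the picker from its stand and pressed it on the block's head at about 2.5 N. The slot could not be seen in the images, so I turned the picker slowly until the foot sprang in, after roughly 95°. I lowered it to the chamber floor, gave it a quarter turn and drew the block out; the load read −3 to −4 N, so about 0.3 kg. I then set the block down in small steps and released it.
- **Last checks:** The final side view shows the block upright and wholly on the bat near its middle, and the picker standing. The gripper is open and clear about 10 cm above it. The stand, barrel, jar, fish, timer and the orange look-alike appear unmoved; the blue one was outside this last view and I never went near it. I judged this by eye and did not measure it.
- **Forces:** Readings at the end of each move stayed below about 5 N; I had no readings within moves.
- **Disagreements:** The top and wrist cameras differed by 2–3 mm on the barrel's position. I positioned the picker by the wrist camera, relative to its collar. The wrist force also read about −1 N after release, when nothing was held; earlier free readings strayed by up to about 1 N too, so I took it as sensor noise.

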